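# Rock the stuck stopper out of the diffuser jar

## Robot

A 7-joint arm with a two-finger parallel gripper is mounted at the origin on the work surface. World frame = base frame: x ahead of the robot, y to its left, z up, the work surface at z = 0. Lengths are in mm, angles in rad, forces in N, time in s.
With the tool pointing down it reaches from about 400 to 875 mm from the base axis. Payload 4.4 kg.
Tool frame: the origin (TCP) lies at the very end of the fingers, on their centre line; the grasp point (between the pads) lies 19 mm behind it; z points along the fingers, y is the line along which they close (so a half turn about z gives the same grasp; the last joint's range is limited). The gripper opens to 85 mm and grips with 20 to 120 N. Pads are 22 mm wide; open, the fingers measure 114 mm over their backs; the gripper's body (76 mm by 85 mm) begins 54 mm behind the grasp point. The pads swing forward as they close: fully open they stand 13 mm farther back than shut.
Start: joints at [1.063, 0.628, 0.038, 1.517, -0.027, 0.996, -0.02], TCP at [277.947, -587.591, 231.313] pointing down, gripper open.
Joint ranges: [-3.06, 3.06], [-0.37, 2.12], [-1.25, 1.32], [0.18, 2.47], [-1.1, 4.24], [0.23, 1.98], [-2.94, 2.94]. Speed limits (rad/s): [2.57, 2.57, 3.14, 3.14, 3.14, 3.14, 3.14].

## Interface

Orientations are given as [roll, pitch, yaw] about the fixed x, y, z axes, in that order (R = Rz(yaw) Ry(pitch) Rx(roll)).
In Python, from cell import sensors, get_image, camera_params, order gives the robot as it stands.
- The arm moves only by the shell command python3 -m inch 'ROWS' [OPENING]. ROWS is JSON, a list that holds one entry, the list of rows, each a list of 4 numbers: the shift along the tool's x, y, z in cm, then the turn about the tool's z in degrees. A call has 1 to 8 rows; each row is the pose to reach, as a shift and turn from the pose commanded when the call began, along the tool's axes at that moment; what a row does not reach only later rows make up. A row lasts 1/12 s, in which the tool goes at most 41.7 mm and 7.16 degrees, less where a joint would pass 70% of its speed; a pose out of reach is approached as far as the arm can. A call with a gripper value outside its range is refused whole. OPENING is the finger opening in cm, from 0 to 8.54, set as the call begins (- or left out, the last holds). The fingers move at their own pace and stop on an object; the grip force is fixed at half the most. Time passes only in rows, so rows that repeat a pose let the fingers close. It gives the time, the measured TCP pose, the force, the opening and the grip force at its end, in the units of the state.
- sensors.read_state(): the state, without advancing time (a new reading comes with each control period).
- get_image(name): name is "scene" or "top"; returns the picture (384x512x3 uint8, blue, green, red); there is no depth.
- camera_params(name): a dict with "mtx" (3x3 intrinsics, pixels), "rvec" (rotation vector, rad) and "tvec" (3), from world to camera coordinates, as OpenCV has them. Camera axes: x right, y down, z forward; pixel columns grow to the right and rows downward; lengths in mm; the calibration is good to about 2 mm. A picture is of the moment at which its call begins. camera_params takes no time and is no camera call.
- order.finish_job(): hands the job in; it is judged then, once.
The state is a dict: "clock": time; "qpos": joint angles; "qd": joint speeds; "tau": joint torques, N m; "eef_pos": TCP position; "tool_rot": TCP orientation; "force": force on the tool from outside, world axes, zero at the start; "torque": the same for the moment, N m; "width": finger opening in mm; "gripper_force": force on a finger pad.
Only numpy, scipy, OpenCV 4.12 (cv2) and the standard library are available. Lean on these libraries where they do the work, as an engineer would, in place of code of your own. Each camera call takes 0.05 s, during which the arm holds its last target. There are 200 camera calls.

## Task

The stopper of the frosted glass diffuser jar is stuck fast in its neck, and a straight pull only lifts the whole jar. Grip the stopper by the two flat faces of its tab and, pulling up lightly, rock it a few times side to side, over towards one flat face and then over towards the other, until it works free; leave the jar standing where it is and do not disturb the other things. Finish with the stopper still held upright over the open mouth, just clear of the rim by a centimetre or two so that drips fall back into the jar, and do not let go of it.

Things in the scene. Friction and masses are not known exactly. Their poses are not given: they have to be found in the camera images.
- jar: Diffuser jar: round frosted glass, loose on the slab, about 2.6 kg, body 124 mm across and 100 mm tall, neck 55 mm across, rim 135 mm above the slab. Origin at the centre of its underside, z up. A straight pull on the stopper lifts it; a hard sideways push (about 9 N at the stopper) tips it.
- jar_mouth (a point): Centre of the jar's mouth, level with the top of the rim, z up. The bore is 40 mm wide; a soft silicone lip, 7 mm below the rim, grips the stopper's plug: with 40 to 60 N against a straight pull (more than the jar weighs), but only with a few newtons while the stopper is being rocked. It lets go after about 14 mm of rise.
- stopper_grip (a point): Centre of the stopper's tab: an upright frosted glass plate 40 mm wide (this point's x), 14 mm thick (y; the flat faces look to +y and -y), 38 mm high (z). Below it a stem 13 mm across and 6 mm high, then a collar 44 mm across and 6 mm thick, 3.5 mm above the rim at the start, then the plug. Stopper 0.14 kg.
- stopper_foot (a point): Centre of the underside of the stopper's plug (33 mm across, 23.5 mm long), 54.5 mm below stopper_grip, axes alike; 20 mm below the rim at the start. Leaning the stopper 5 to 8 degrees to either side about a level line along its x at the lip (41.5 mm below stopper_grip) and raising it 1 to 2 mm per swing walks it out.
- trinket_box: Bystander: stainless steel box 80 x 120 x 50 mm with a press button on its front; origin at the centre of its underside.
- catchall: Bystander: black ceramic dish, 144 mm across, 30 mm high; origin at the centre of its underside.
- remote: Bystander: white plastic garage remote 62 x 36 x 13 mm lying on the slab; origin at the centre of its underside.
- shoehorn: Bystander: wooden shoehorn about 280 mm long (along its x), 10 mm high, lying on the slab; origin on its underside, about the middle.
- refill_bottle: Bystander: amber glass refill bottle 60 mm in diameter, 150 mm tall, with a black cap, standing; origin at the centre of its underside.
- reed_carton: Bystander: cardboard carton of reeds 45 x 250 x 38 mm (long along its y) lying on the slab; origin at the centre of its underside.
Mind the look-alikes: they are no part of the job. Leave any purple look-alike of the part that bears stopper_grip alone.

How it is judged (in metres and radians):
On the way, in this order (a step that is already met when the one before it is completed fails the run):
1. still in the neck, the stopper is leaned at least 3 degrees over towards its +y flat face (y of jar in the frame of stopper_grip below -0.009 m and z of stopper_foot in the frame of jar_mouth below -0.002 m), for 0.05 s.
2. still in the neck, it is leaned at least 3 degrees over towards its -y flat face (y of jar in the frame of stopper_grip above 0.009 m and z of stopper_foot in the frame of jar_mouth below -0.002 m), for 0.05 s.
3. still in the neck, it is leaned to the +y side again (all of step 1), for 0.05 s.
At the end, for the whole second after the job is handed in: Stopper still gripped by the fingers and nothing else, at rest, upright within 11 degrees, its underside 3 to 40 mm above the rim and within 18 mm of the mouth's centre; the jar standing still and upright on the slab (z of stopper_foot in the frame of jar_mouth between 0.003 and 0.04 m and horizontal distance between stopper_foot and jar_mouth below 0.018 m and angle between stopper_grip's own z axis and vertical below 0.2 rad and contact force between the fingers and stopper above 1 N and contact force between stopper and jar below 0.1 N and linear speed of stopper below 0.03 m/s and height (world z) of jar below 0.003 m and angle between jar's own z axis and vertical below 0.03 rad and linear speed of jar below 0.02 m/s); the arm keeps its last pose, push and grip.
It fails at once if the jar is lifted off the slab (more than 8 mm) (height (world z) of jar above 0.008 m).
It fails at once if the jar is tipped more than 7 degrees (angle between jar's own z axis and vertical above 0.12 rad).
It fails at once if the jar is pushed more than 40 mm along the slab (distance of jar from where it was at the start of the episode above 0.04 m).
It fails at once if a bystander is moved more than 20 mm (distance of any of trinket_box, catchall, remote, shoehorn, refill_bottle, reed_carton from where it was at the start of the episode above 0.02 m).
It also fails if it takes over 42 s, if anything falls off the work surface, if the arm or the gripper's body presses on something with over 40 N, if the wrist force passes 120 N, or if a joint passes its speed limit or range.

## Working session

There is one attempt and no reset: what is moved stays moved. The work goes in short steps, Python scripts to look and compute and a shell command to move; the robot and the scene stay as the last step left them, time stands still between calls to the robot, and variables do not carry over. Pictures are saved under pics/ and viewed, at most 10 in all, crops included, and the job is handed in when it is done.

```bash
mkdir -p pics; ls
python3 - <<'E'
from cell import sensors,get_image,camera_params
import cv2
s=sensors.read_state();print(s)
for n in("scene","top"):
    cv2.imwrite(f"pics/{n}0.png",get_image(n));p=camera_params(n);print(n,p)
E
```

```text
pics
{'clock': 0.0, 'qpos': array([ 1.06325055,  0.62932357,  0.03844362,  1.5183805 , -0.02698361,
        0.99630964, -0.02000018]), 'qd': array([ 7.68558475e-04, -1.46610005e-03,  9.57973377e-04,  1.09024494e-03,
        2.44018055e-04, -2.61314539e-05, -4.70759604e-04]), 'tau': array([-2.68156618e-04, -5.63413131e+01,  1.22619476e+00, -1.93445760e+01,
        1.09903034e-02,  1.06361933e-02,  1.93585606e-05]), 'eef_pos': array([ 277.6366151 , -587.02161083,  230.39975195]), 'tool_rot': array([-3.13969007e+00,  3.90446583e-05,  4.41752927e-01]), 'force': array([ 0.21600303, -0.42080167,  0.19352302]), 'torque': array([0.02323082, 0.04704143, 0.02756365]), 'gripper_force': 0.0, 'width': 85.3615300739833}
scene {'mtx': array([[485.55971089,   0.        , 251.32632974],
       [  0.        , 485.55971089, 189.21953982],
       [  0.        ,   0.        ,   1.        ]]), 'rvec': array([ 1.92984897,  1.127027  , -0.62918998]), 'tvec': array([-198.80308088, -173.71224572, 1608.41803818])}
top {'mtx': array([[381.34397336,   0.        , 260.80797877],
       [  0.        , 381.34397336, 185.8806988 ],
       [  0.        ,   0.        ,   1.        ]]), 'rvec': array([ 2.15598916, -2.16348292,  0.12751367]), 'tvec': array([-57.98027935, 562.52081014, 962.31972731])}
```

View pics/scene0.png

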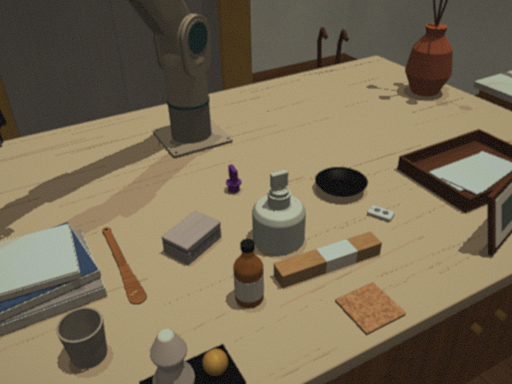

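View pics/top0.png

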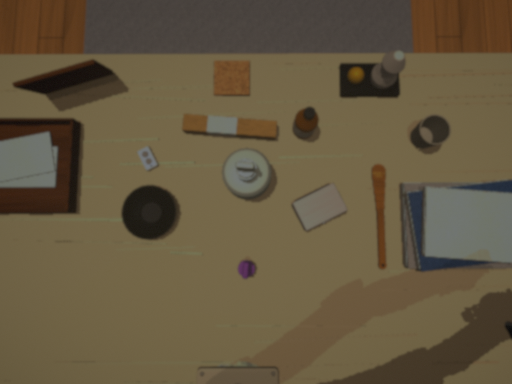

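The frosted jar is at scene (279,215) and top (247,173), with its pale tab at scene (279,182) and top (246,169). There are two candidates for the stopper: the pale tab on the jar, and the purple look-alike at scene (233,178) and top (247,269). The pale one fits, because it sits in the jar's neck. I'll confirm that in an enlarged crop.

```bash
cat > h.py <<'E'
import numpy as np,cv2
from cell import camera_params
def ray(n,u,v):
    p=camera_params(n);R=cv2.Rodrigues(p["rvec"])[0]
    d=R.T@np.linalg.solve(p["mtx"],[u,v,1.]);return -R.T@np.ravel(p["tvec"]),d
def onz(n,u,v,z):
    c,d=ray(n,u,v);return c+d*(z-c[2])/d[2]
def proj(n,P):
    p=camera_params(n);return cv2.projectPoints(np.float64(P).reshape(-1,1,3),p["rvec"],p["tvec"],p["mtx"],None)[0][:,0]
E
python3 - <<'E'
from h import *
a=cv2.imread("pics/top0.png")[135:210,210:285];b=cv2.imread("pics/scene0.png")[160:260,235:325]
a=cv2.resize(a,(450,450),interpolation=cv2.INTER_CUBIC);b=cv2.resize(b,(405,450),interpolation=cv2.INTER_CUBIC)
c=cv2.convertScaleAbs(np.hstack([a,b])[:, :800],alpha=1.3);cv2.imwrite("pics/crop0.png",c)
for n,u,v,z in(("top",247,173,100),("top",246,169,188),("scene",279,174,190),("top",306,122,150),("top",247,269,40)):print(n,u,v,onz(n,u,v,z))
E
```

```text
top 247 173 [586.20849767 -26.31980122 100.        ]
top 246 169 [581.63106463 -27.36723882 188.        ]
scene 279 174 [602.87677063 -29.96188329 190.        ]
top 306 122 [ 699.20731915 -166.72318848  150.        ]
top 247 269 [350.03017616 -24.30753329  40.        ]
```

View pics/crop0.png

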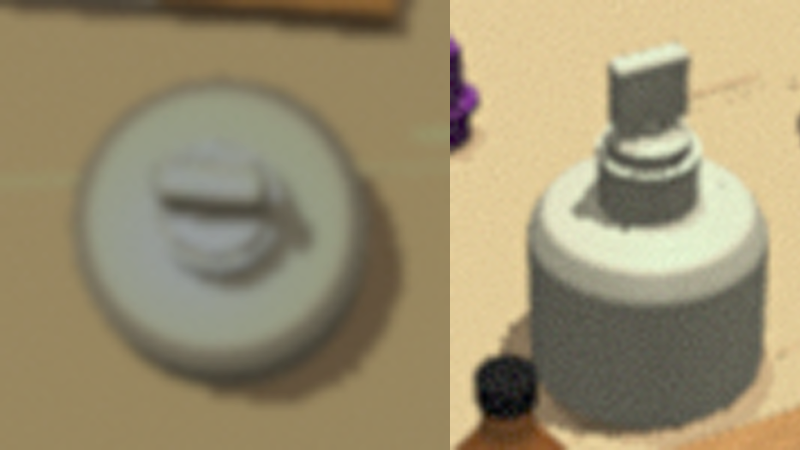

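The crops confirm it: the pale tab stands in the jar's neck. In the top crop its upper face is centred at (211,180), which is full-image pixel (245.2,165). The purple one is a separate object.

Run:
```python
from h import *
t=[(160,152),(262,165),(265,208),(158,195)]
P=np.array([onz("top",210+u/6-.4,135+v/6-.4,188.5) for u,v in t]);print(P[:,:2].round(1),P.mean(0).round(1))
s=[(612,60),(686,43),(688,62),(615,75)]
Q=np.array([onz("scene",235+(u-450)/4.5-.4,160+v/4.5-.4,188.5) for u,v in s]);print(Q[:,:2].round(1),Q.mean(0).round(1))
for X in(P,Q):
    d=X[1]-X[0]+X[2]-X[3];print("wide dir deg",np.degrees(np.arctan2(d[1],d[0])),np.linalg.norm(d[:2])/2)
# jar body circle edges at widest z~85
m=cv2.imread("pics/top0.png")
print(onz("top",210+222/6-.4,135+232/6-.4,90))
# rough body silhouette centre x range 78-362,y 80-380
# contour refine of tab top: bright mask
c=cv2.cvtColor(m,cv2.COLOR_BGR2GRAY)[155:185,232:262];np.set_printoptions(linewidth=250);print(c)
```

```text
[[602.   -5.8]
 [597.  -43.5]
 [580.9 -44.6]
 [585.9  -5.1]] [591.4 -24.7 188.5]
[[587.8 -42.1]
 [592.9  -3.2]
 [608.1 -11.6]
 [600.1 -47.7]] [597.2 -26.2 188.5]
wide dir deg -97.38969850005194 38.93500448073177
wide dir deg 80.1028773170225 38.07525011266374
[587.08457646 -24.96011295  90.        ]
[[105 111 114 116 116 116 116 117 117 117 117 117 117 116 116 116 117 116 117 116 116 117 116 115 115 115 113 109 103  93]
 [112 115 116 117 117 116 117 117 117 117 117 116 116 116 116 116 116 117 116 117 117 117 117 117 117 115 115 114 110 104]
 [115 116 117 117 117 117 117 116 116 116 116 117 117 117 115 117 116 116 116 117 116 116 116 117 117 116 116 116 114 110]
 [117 117 117 117 117 117 117 117 116 116 116 117 118 116 114 114 115 116 116 117 116 116 117 116 117 117 117 116 115 114]
 [117 117 117 117 116 116 116 116 116 114 115 117 117 116 115 114 114 115 116 116 116 116 117 117 117 116 116 117 117 116]
 [117 117 117 117 116 115 115 114 113 112 113 115 115 114 115 115 115 115 116 116 116 115 115 116 116 117 116 117 117 115]
 [117 117 117 115 114 113 112 111 110 110 111 112 111 111 113
[... 2191 characters left out ...]
100  98  98  98  98  98  96  94  90  84  78  73  74  77  83  93 104 113 116 116 116]
 [117 118 118 119 118 118 117 114 108 102  95  89  85  85  86  81  79  74  72  72  76  80  87  96 104 111 115 116 117 117]
 [117 118 118 118 118 118 118 116 115 111 105  94  86  83  80  75  74  74  75  78  83  90  99 108 113 115 117 117 116 117]
 [118 118 118 118 118 118 118 117 117 117 113 108 103  98  93  87  87  86  87  90  97 103 110 114 116 117 116 117 117 117]
 [117 118 118 118 118 118 118 118 119 118 118 115 114 111 107 103 102 102 104 105 110 113 115 116 116 116 117 116 117 117]
 [118 117 118 117 118 117 118 118 118 118 117 118 117 116 116 114 114 113 114 115 116 116 118 117 117 117 117 116 116 114]]
```

```bash
python3 -m inch '[[[2,-1.4,-0.5,-2],[5,-3.6,-1,-6],[8.5,-6,-1,-10],[12,-8.5,-1,-14],[15.5,-11,-1,-18],[19,-13.5,-1,-22],[22.5,-16,-1,-25],[26,-18.5,-1,-28]]]'
python3 - <<'E'
from h import *
from cell import sensors
s=sensors.read_state();print(s["eef_pos"],s["tool_rot"],s["clock"])
E
```

```text
clock: 0.77
eef_pos: [430.6, -313.8, 241.2]
tool_rot: [-3.141, 0.0, 0.933]
force: [1.0, 0.2, -0.5]
width: 85.4
gripper_force: 0.0
[ 430.58608244 -313.80273567  241.17456309] [-3.14122226e+00  2.18988183e-05  9.32847602e-01] 0.7667
```

```bash
python3 -m inch '[[[4,-0.5,0,-4],[8,-1,0,-8],[12,-1.5,0,-12],[16,-2,0,-16],[20,-2.5,0,-20],[24,-3,0,-23],[28,-3.6,0,-26],[31,-4,0,-28]]]' >/dev/null; python3 -m inch '[[[1,0,0,0],[1,0,0,0],[1,0,0,0]]]'
python3 - <<'E'
from h import *
from cell import get_image
t=get_image("top");s=get_image("scene")
a=cv2.resize(t[120:195,200:300],(800,600),interpolation=cv2.INTER_CUBIC)
b=cv2.resize(s[110:230,230:330],(500,600),interpolation=cv2.INTER_CUBIC)
cv2.imwrite("pics/s1.png",t);c=np.hstack([a,b]);cv2.imwrite("pics/c1.png",cv2.resize(c,(800,369)))
cv2.imwrite("pics/c1s.png",b)
E
```

```text
clock: 1.68
eef_pos: [584.1, -34.0, 240.8]
tool_rot: [-3.14, 0.001, 1.419]
force: [0.7, -0.3, 1.3]
width: 85.8
gripper_force: 0.0
```

View pics/c1s.png

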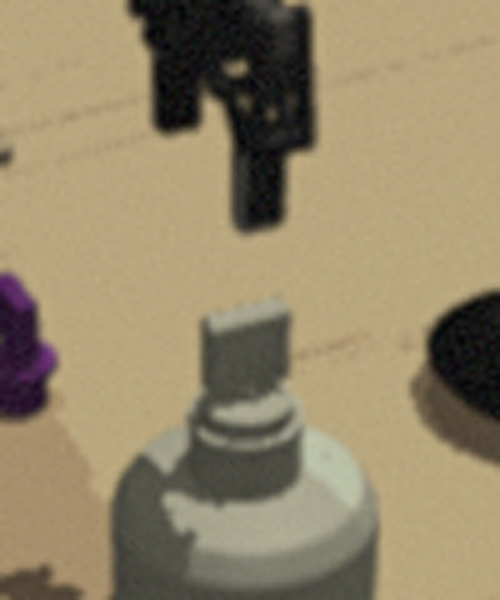

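The open fingers (scene crop, tips at (180,125) and (258,225)) are above the tab, whose top is at crop (247,312). The path down is clear. Next I'll triangulate the tab and the finger offset.

Run:
```python
from h import *
from cell import sensors
A=np.zeros((3,3));b=np.zeros(3)
for r in(ray("top",244.8,164.6),ray("scene",279,172.9)):
    c,d=r;d=d/np.linalg.norm(d);M=np.eye(3)-np.outer(d,d);A+=M;b+=M@c
X=np.linalg.solve(A,b);print("tab top",X)
s=sensors.read_state();p=s["eef_pos"];y=s["tool_rot"][2]
D=X-p;print(D, "tool x,y,z", D[:2]@[np.cos(y),np.sin(y)],D[:2]@[np.sin(y),-np.cos(y)],-D[2],np.degrees(y))
tip=p+0;tip[2]+=13
for n in("top","scene"):print(proj(n,[X,tip]))
```

```text
tab top [592.28769944 -24.08702617 185.12856152]
[  8.30971427  11.91689596 -55.92561851] tool x,y,z 13.056010370570062 6.3721545547407015 55.925618513762686 81.12702076490906
[[244.58299168 164.48536882]
 [248.94682981 162.59838816]]
[[278.75228524 172.93313579]
 [272.10999471 144.97247299]]
```

```bash
python3 -m inch '[[[0.6,0.3,0,0],[1.25,0.65,0.5,0],[1.25,0.65,2.5,0],[1.25,0.65,4.5,0],[1.25,0.65,6,0],[1.25,0.65,6.5,0],[1.25,0.65,6.5,0]]]' 4; python3 -m inch '[[[0,0,0,0],[0,0,0,0],[0,0,0,0],[0,0,0,0]]]' 2.2;  python3 - <<'E'
from h import *
from cell import get_image
t=get_image("top");s=get_image("scene")
a=cv2.resize(t[140:190,215:275],(480,400),interpolation=cv2.INTER_CUBIC)
b=cv2.resize(s[150:210,255:303],(320,400),interpolation=cv2.INTER_CUBIC)
cv2.imwrite("pics/c2.png",cv2.convertScaleAbs(np.hstack([a,b]),alpha=1.5))
E
```

```text
clock: 2.37
eef_pos: [592.4, -22.1, 174.8]
tool_rot: [-3.139, 0.0, 1.419]
force: [-0.5, 0.2, -0.0]
width: 39.9
gripper_force: 0.0
clock: 2.7
eef_pos: [593.8, -22.0, 177.3]
tool_rot: [3.14, -0.0, 1.419]
force: [-0.7, -0.4, -0.5]
width: 21.9
gripper_force: 0.0
```

View pics/c2.png

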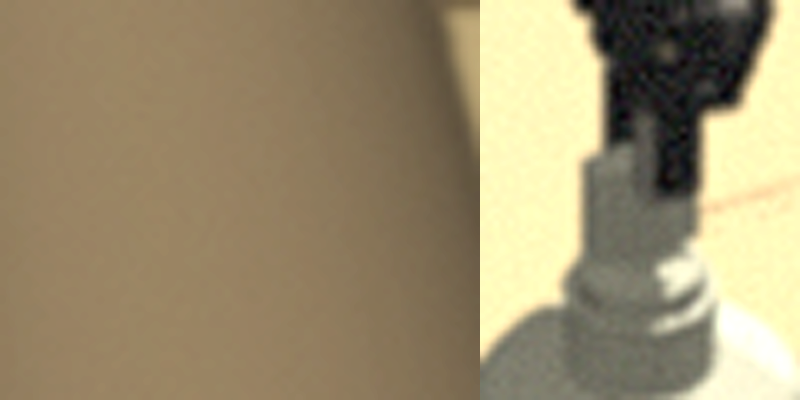

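The top view is blocked by the arm. In the scene crop the near finger spans x 650-695 at its tip, and the tab spans 585-697. I'll check how much of that offset is only perspective.

Run:
```python
from h import *
p=np.array([593.,-22,177]);th=np.radians(81.1);tx=np.array([np.cos(th),np.sin(th),0]);n=np.array([np.sin(th),-np.cos(th),0])
T=np.array([592.5,-24.5,188.5])
cr=lambda q:(q-[255,150])*6.667+[480,0]
print("finger tip inner L,R",cr(proj("scene",[p+11*n-11*tx,p+11*n+11*tx])))
print("outer",cr(proj("scene",[p+22*n-11*tx,p+22*n+11*tx])))
print("tab top front L,R",cr(proj("scene",[T+7*n-20*tx,T+7*n+20*tx])))
```

```text
finger tip inner L,R [[626.46390369 196.67208751]
 [688.70115848 183.05421339]]
outer [[639.40565862 213.81619905]
 [702.08123295 199.99034118]]
tab top front L,R [[588.78809373 167.66997724]
 [702.48582032 143.16963133]]
```

The offset is perspective: the finger is centred on the tab to within about 2 mm and overlaps it by about 9 mm. I'll close gently to see whether a light grip can be commanded.

```bash
python3 -m inch '[[[0,0,0,0],[0,0,0,0],[0,0,0,0]]]' 1.7;  python3 -m inch '[[[0,0,0,0],[0,0,0,0]]]' 1.5;python3 -m inch '[[[0,0,0,0],[0,0,0,0]]]' 1.4
```

```text
clock: 3.05
eef_pos: [593.0, -22.0, 176.4]
tool_rot: [-3.141, 0.0, 1.419]
force: [0.2, 0.6, 0.4]
width: 17.4
gripper_force: 0.4
clock: 3.22
eef_pos: [592.5, -21.9, 176.3]
tool_rot: [-3.14, 0.0, 1.419]
force: [-2.4, 0.4, 2.4]
width: 15.0
gripper_force: 4.0
clock: 3.38
eef_pos: [592.7, -21.8, 176.4]
tool_rot: [-3.141, 0.0, 1.42]
force: [-3.6, 0.4, 3.4]
width: 14.4
gripper_force: 15.4
```

The grip force follows the commanded opening, so I can hold lightly. I'll centre on the tab and make the first lean towards tool +y (world +x).

```bash
python3 -m inch '[[[0,-0.05,0,0],[0,-0.1,0,0],[0,-0.1,0,0]]]' 1.4;python3 -m inch '[[[0,0.1,0,0],[0,0.2,0,0],[0,0.3,0,0],[0,0.3,0,0]]]'; python3 -m inch '[[[0,0.1,0,0],[0,0.2,0,0],[0,0.2,0,0]]]'
```

```text
clock: 3.63
eef_pos: [592.5, -21.8, 176.4]
tool_rot: [3.141, -0.0, 1.419]
force: [-1.8, -0.2, 2.9]
width: 14.4
gripper_force: 15.2
clock: 3.97
eef_pos: [594.1, -21.5, 176.1]
tool_rot: [-3.139, -0.0, 1.419]
force: [-4.7, 1.1, 2.3]
width: 14.3
gripper_force: 12.5
clock: 4.22
eef_pos: [595.3, -21.9, 175.8]
tool_rot: [-3.137, -0.0, 1.419]
force: [-4.7, 2.0, 2.7]
width: 14.7
gripper_force: 11.7
```

```bash
python3 -m inch '[[[0,0.1,-0.1,0],[0,0.2,-0.2,0],[0,0.2,-0.2,0]]]'; python3 -m inch '[[[0,0.1,0,0],[0,0.2,-0.1,0],[0,0.2,-0.1,0]]]'
python3 - <<'E'
from h import *
from cell import get_image
s=get_image("scene")
b=cv2.resize(s[150:260,235:325],(491,600),interpolation=cv2.INTER_CUBIC)
cv2.imwrite("pics/c3.png",cv2.convertScaleAbs(b,alpha=1.5))
E
```

```text
clock: 4.47
eef_pos: [595.9, -22.3, 176.1]
tool_rot: [-3.134, 0.0, 1.419]
force: [-5.0, 2.2, -3.9]
width: 14.4
gripper_force: 11.1
clock: 4.72
eef_pos: [597.4, -22.2, 176.4]
tool_rot: [-3.133, -0.0, 1.419]
force: [-4.5, 2.8, -7.7]
width: 13.6
gripper_force: 9.9
```

View pics/c3.png

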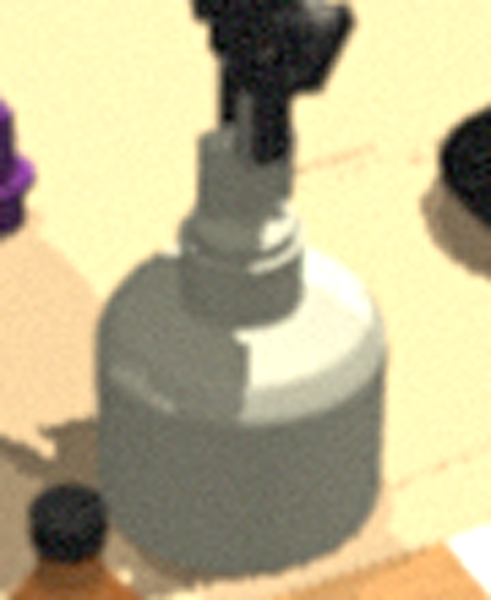

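The jar still stands, the stopper is in the neck and leaning towards the camera, and the sideways force is only 5 N. Now I'll swing to the other side.

```bash
python3 -m inch '[[[0,0.1,0,0],[0,0.1,0,0],[0,0,0,0],[0,-0.2,0,0],[0,-0.4,0,0],[0,-0.6,0,0],[0,-0.8,0,0],[0,-0.8,0,0]]]'; python3 -m inch '[[[0,-0.2,0,0],[0,-0.4,0,0],[0,-0.4,0,0],[0,-0.4,0,0]]]';  python3 -m inch '[[[0,-0.2,0,0],[0,-0.3,0,0],[0,-0.3,0,0]]]'
```

```text
clock: 5.43
eef_pos: [594.3, -22.4, 180.1]
tool_rot: [3.139, -0.0, 1.419]
force: [2.0, 0.0, -5.5]
width: 14.4
gripper_force: 4.4
clock: 5.77
eef_pos: [590.5, -21.8, 180.7]
tool_rot: [3.138, 0.0, 1.419]
force: [2.5, -0.6, 1.9]
width: 14.1
gripper_force: 4.2
clock: 6.02
eef_pos: [588.6, -21.3, 180.7]
tool_rot: [3.136, -0.0, 1.419]
force: [4.6, -1.9, 0.8]
width: 14.3
gripper_force: 6.1
```

```bash
python3 -m inch '[[[0,-0.15,0,0],[0,-0.3,0,0],[0,-0.4,0,0],[0,-0.4,0,0]]]'
python3 - <<'E'
from h import *
from cell import get_image
s=get_image("scene")
b=cv2.resize(s[155:225,245:315],(600,600),interpolation=cv2.INTER_CUBIC)
cv2.imwrite("pics/c4.png",cv2.convertScaleAbs(b,alpha=1.5))
E
```

```text
clock: 6.35
eef_pos: [585.2, -20.9, 180.8]
tool_rot: [3.135, -0.0, 1.419]
force: [4.7, -1.3, 1.1]
width: 13.5
gripper_force: 10.4
```

View pics/c4.png

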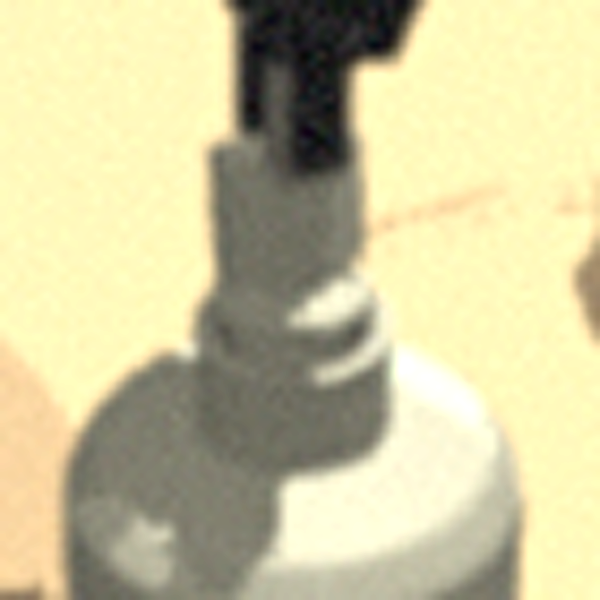

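The stopper now leans clearly away from the camera. The finger tip (crop (318,172)) has slipped up about 4 mm on the tab, so I'll regrip lower and somewhat firmer.

```bash
python3 -m inch '[[[0,0,0,0],[0,0.1,0,0],[0,0.2,0.3,0],[0,0.2,0.6,0],[0,0.2,0.7,0],[0,0.2,0.7,0]]]' 1.8; python3 -m inch '[[[0,0,0,0],[0,0,0,0],[0,0,0,0]]]' 1.3
```

```text
clock: 6.9
eef_pos: [584.8, -20.5, 172.1]
tool_rot: [3.141, -0.0, 1.419]
force: [4.7, -0.1, 0.8]
width: 17.8
gripper_force: 2.1
clock: 7.15
eef_pos: [586.3, -20.8, 172.3]
tool_rot: [3.138, -0.001, 1.419]
force: [7.2, -0.5, -2.0]
width: 13.6
gripper_force: 36.5
```

```bash
python3 -m inch '[[[0,0.2,-0.05,0],[0,0.4,-0.1,0],[0,0.6,-0.15,0],[0,0.8,-0.2,0],[0,0.8,-0.2,0]]]' 1.3; python3 -m inch '[[[0,0.2,0,0],[0,0.4,-0.1,0],[0,0.4,-0.1,0]]]'; python3 -m inch '[[[0,0.2,0,0],[0,0.3,-0.1,0],[0,0.3,-0.1,0]]]'
```

```text
clock: 7.57
eef_pos: [590.9, -21.7, 173.4]
tool_rot: [-3.138, 0.0, 1.419]
force: [0.7, 1.0, -6.3]
width: 13.7
gripper_force: 22.3
clock: 7.82
eef_pos: [593.3, -21.9, 173.9]
tool_rot: [-3.135, 0.0, 1.419]
force: [-3.7, 2.0, -7.4]
width: 13.4
gripper_force: 20.6
clock: 8.07
eef_pos: [594.6, -22.2, 174.0]
tool_rot: [-3.131, 0.001, 1.419]
force: [-6.4, 2.0, -9.8]
width: 13.7
gripper_force: 20.9
```

```bash
python3 -m inch '[[[0,0,0.1,0],[0,0.1,0.2,0],[0,0.2,0.2,0],[0,0.2,0.2,0]]]' 1.38; python3 -m inch '[[[0,0.1,0,0],[0,0.2,0,0],[0,0.2,0,0]]]';python3 - <<'E'
from h import *
from cell import get_image
s=get_image("scene")
b=cv2.resize(s[155:255,240:320],(480,600),interpolation=cv2.INTER_CUBIC)
cv2.imwrite("pics/c5.png",cv2.convertScaleAbs(b,alpha=1.5))
E
```

```text
clock: 8.4
eef_pos: [597.0, -22.6, 173.7]
tool_rot: [-3.133, 0.001, 1.419]
force: [-8.4, 1.4, -0.5]
width: 13.4
gripper_force: 19.6
clock: 8.65
eef_pos: [597.9, -22.7, 173.7]
tool_rot: [-3.13, 0.001, 1.419]
force: [-10.6, 1.9, 2.3]
width: 13.7
gripper_force: 22.5
```

View pics/c5.png

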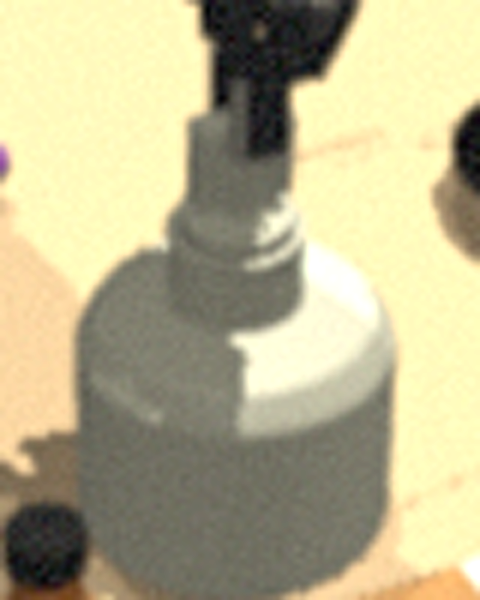

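```bash
python3 -m inch '[[[0,-0.2,-0.05,0],[0,-0.4,-0.1,0],[0,-0.6,-0.2,0],[0,-0.8,-0.2,0],[0,-1.0,-0.2,0],[0,-1.2,-0.2,0],[0,-1.2,-0.2,0]]]' 1.38; python3 -m inch '[[[0,-0.2,0,0],[0,-0.4,0,0],[0,-0.4,0,0]]]'
```

```text
clock: 9.28
eef_pos: [592.7, -22.2, 177.5]
tool_rot: [3.138, 0.0, 1.419]
force: [1.2, -0.4, -4.8]
width: 13.7
gripper_force: 4.1
clock: 9.53
eef_pos: [590.5, -21.6, 178.2]
tool_rot: [3.134, -0.001, 1.419]
force: [4.5, -1.3, -4.4]
width: 13.8
gripper_force: 8.6
```

```bash
python3 -m inch '[[[0,-0.2,0,0],[0,-0.3,0,0],[0,-0.4,0,0],[0,-0.4,0,0]]]' 1.36; python3 -m inch '[[[0,-0.1,0,0],[0,-0.2,0,0],[0,-0.2,0,0]]]';python3 - <<'E'
from h import *
from cell import get_image
s=get_image("scene")
b=cv2.resize(s[155:225,245:315],(600,600),interpolation=cv2.INTER_CUBIC)
cv2.imwrite("pics/c6.png",cv2.convertScaleAbs(b,alpha=1.5))
E
```

```text
clock: 9.87
eef_pos: [588.4, -21.1, 178.8]
tool_rot: [3.13, -0.001, 1.419]
force: [8.8, -1.4, -5.5]
width: 13.8
gripper_force: 12.0
clock: 10.12
eef_pos: [586.8, -20.7, 178.9]
tool_rot: [3.129, -0.002, 1.419]
force: [7.9, -1.8, -5.3]
width: 13.9
gripper_force: 15.7
```

View pics/c6.png

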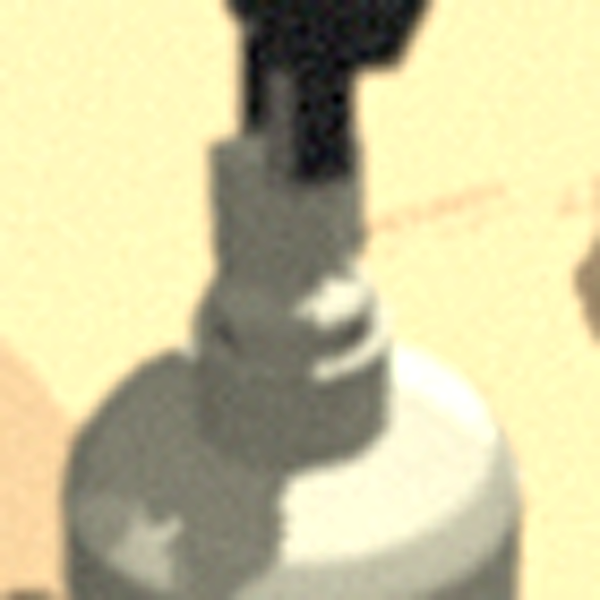

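The tab now sits higher (top edge at crop (215,142), was 148), so it's walking out. I'll keep rocking with a light upward pull.

```bash
python3 -m inch '[[[0,0.2,0,0],[0,0.4,0,0],[0,0.6,-0.1,0],[0,0.8,-0.1,0],[0,1.0,-0.1,0],[0,1.2,-0.1,0],[0,1.3,-0.1,0],[0,1.3,-0.1,0]]]' 1.36; python3 -m inch '[[[0,0.2,0,0],[0,0.4,0,0],[0,0.4,0,0]]]'; python3 -m inch '[[[0,0.2,0,0],[0,0.2,0,0],[0,0.3,0,0]]]'
```

```text
clock: 10.83
eef_pos: [592.9, -21.6, 177.8]
tool_rot: [-3.139, 0.0, 1.42]
force: [-4.1, 1.3, 4.4]
width: 13.6
gripper_force: 8.1
clock: 11.08
eef_pos: [595.6, -21.9, 177.2]
tool_rot: [-3.136, 0.0, 1.42]
force: [-5.9, 1.2, 4.4]
width: 13.7
gripper_force: 12.8
clock: 11.33
eef_pos: [597.4, -22.1, 177.1]
tool_rot: [-3.134, 0.0, 1.42]
force: [-9.0, 1.4, 8.8]
width: 13.7
gripper_force: 17.9
```

```bash
python3 -m inch '[[[0,0,-0.15,0],[0,0,-0.3,0],[0,-0.2,-0.4,0],[0,-0.4,-0.4,0],[0,-0.7,-0.4,0],[0,-1.0,-0.4,0],[0,-1.3,-0.4,0],[0,-1.3,-0.4,0]]]' 1.3; python3 -m inch '[[[0,-0.2,0,0],[0,-0.4,0,0],[0,-0.5,0,0],[0,-0.5,0,0]]]'
```

```text
clock: 12.0
eef_pos: [588.5, -21.7, 181.3]
tool_rot: [3.14, 0.0, 1.419]
force: [3.0, -0.8, -22.4]
width: 13.3
gripper_force: 17.7
clock: 12.33
eef_pos: [584.8, -20.7, 182.5]
tool_rot: [3.138, -0.0, 1.419]
force: [5.2, -1.3, -15.8]
width: 13.4
gripper_force: 19.9
```

```bash
python3 -m inch '[[[0,0.2,0.05,0],[0,0.4,0.1,0],[0,0.6,0.1,0],[0,0.8,0.1,0],[0,1.0,0.1,0],[0,1.2,0.1,0],[0,1.2,0.1,0]]]' 1.3;  python3 -m inch '[[[0,0.2,-0.1,0],[0,0.4,-0.2,0],[0,0.4,-0.2,0]]]'
```

```text
clock: 12.92
eef_pos: [593.3, -21.9, 180.9]
tool_rot: [-3.137, 0.001, 1.419]
force: [-5.0, 0.0, -2.8]
width: 13.4
gripper_force: 19.3
clock: 13.17
eef_pos: [595.5, -22.3, 181.5]
tool_rot: [-3.133, 0.001, 1.42]
force: [-7.1, 0.2, -9.5]
width: 13.0
gripper_force: 18.8
```

Run:
```python
from h import *
from cell import get_image
s=get_image("scene")
b=cv2.resize(s[155:225,245:315],(600,600),interpolation=cv2.INTER_CUBIC)
cv2.imwrite("pics/c7.png",cv2.convertScaleAbs(b,alpha=1.5))
```

```text
(no output)
```

View pics/c7.png

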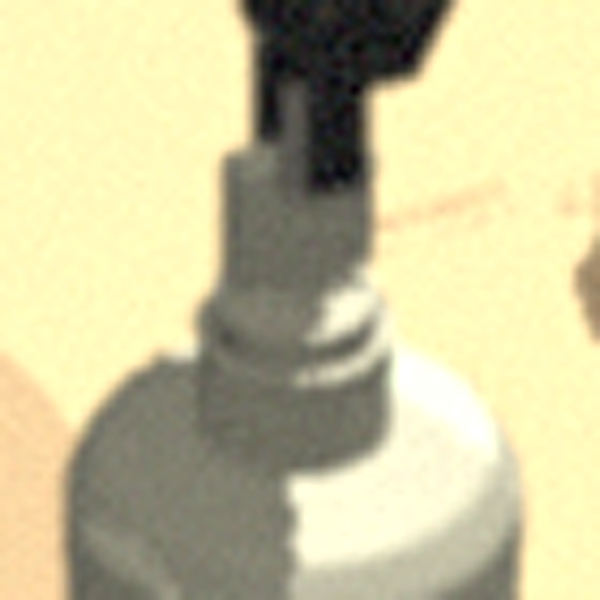

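The collar gap has opened, with the collar lower edge at crop (295,350) and the rim at (300,375). The stopper has risen several mm and the grip overlap is good. That was my tenth picture, so from here I'll track numerically.

```bash
cat > m.py <<'E'
from h import *
from cell import get_image
g=cv2.cvtColor(get_image("scene"),cv2.COLOR_BGR2GRAY).astype(float)
def cross(u,lo,hi,t,sgn):
    c=g[lo:hi,u-1:u+2].mean(1)
    for i in range(len(c)-1):
        if sgn*(c[i]-t)<0<=sgn*(c[i+1]-t): return round(lo+i+(t-c[i])/(c[i+1]-c[i]),2)
print("tabtop rows",[cross(u,160,190,110,-1) for u in(272,273,274)],"fingertip",[cross(u,160,190,50,1) for u in(283,284,285)])
print(g[176:206,279].astype(int))
P=proj("scene",[[592,-24,185],[592,-24,195],[602,-24,185]]);print("px per 10mm z,x",P[1]-P[0],P[2]-P[0])
E
python3 m.py; python3 -m inch '[[[0,-0.2,0,0],[0,-0.4,-0.1,0],[0,-0.6,-0.1,0],[0,-0.8,-0.1,0],[0,-1.0,-0.1,0],[0,-1.2,-0.1,0],[0,-1.2,-0.1,0]]]' 1.25;  python3 -m inch '[[[0,-0.2,0,0],[0,-0.4,0,0],[0,-0.5,0,0],[0,-0.5,0,0]]]'; python3 m.py
```

```text
tabtop rows [np.float64(172.6), np.float64(172.12), None] fingertip [np.float64(177.26), np.float64(176.98), np.float64(176.7)]
[56 60 65 67 70 72 69 69 68 71 69 72 70 72 79 81 84 82 77 72 69 75 88 90
 76 74 72 73 75 75]
px per 10mm z,x [ 0.03420416 -3.89891328] [2.40209637 2.10089198]
clock: 13.85
eef_pos: [588.1, -21.1, 183.7]
tool_rot: [3.139, -0.0, 1.419]
force: [3.7, -1.2, -20.7]
width: 13.2
gripper_force: 26.0
clock: 14.18
eef_pos: [584.5, -20.3, 184.8]
tool_rot: [3.136, -0.001, 1.419]
force: [5.0, -1.9, -17.2]
width: 13.5
gripper_force: 27.0
tabtop rows [None, None, None] fingertip [np.float64(172.83), np.float64(172.36), np.float64(160.43)]
[ 72  69  71  74  72  69  72  68  72  75  69  76  91 114 129  95  73  74
  76  75  78  79  75  73  77  78  74  72  78  75]
px per 10mm z,x [ 0.03420416 -3.89891328] [2.40209637 2.10089198]
```

```bash
python3 -m inch '[[[0,0.2,0.05,0],[0,0.4,0.1,0],[0,0.6,0.1,0],[0,0.8,0.1,0],[0,1.0,0.1,0],[0,1.2,0.1,0],[0,1.2,0.1,0]]]' 1.25;  python3 -m inch '[[[0,0.2,-0.1,0],[0,0.4,-0.2,0],[0,0.4,-0.2,0]]]'; python3 m.py
```

```text
clock: 14.82
eef_pos: [591.9, -21.5, 182.8]
tool_rot: [-3.137, 0.0, 1.419]
force: [-4.2, 0.8, -4.4]
width: 13.0
gripper_force: 27.4
clock: 15.07
eef_pos: [594.5, -22.1, 183.4]
tool_rot: [-3.134, 0.001, 1.419]
force: [-5.5, 0.3, -9.4]
width: 13.2
gripper_force: 26.7
tabtop rows [np.float64(171.93), np.float64(171.54), None] fingertip [np.float64(176.23), np.float64(176.06), np.float64(175.74)]
[57 58 70 72 69 67 73 71 75 70 72 72 74 74 79 85 86 84 79 75 71 73 80 79
 71 71 76 71 74 76]
px per 10mm z,x [ 0.03420416 -3.89891328] [2.40209637 2.10089198]
```

```bash
python3 -m inch '[[[0,-0.2,0,0],[0,-0.5,-0.1,0],[0,-0.8,-0.1,0],[0,-1.1,-0.1,0],[0,-1.4,-0.1,0],[0,-1.6,-0.1,0],[0,-1.6,-0.1,0]]]' 1.25; python3 -m inch '[[[0,0.2,0,0],[0,0.5,0,0],[0,0.8,0,0],[0,1.1,-0.1,0],[0,1.4,-0.2,0],[0,1.6,-0.2,0],[0,1.6,-0.2,0]]]';python3 m.py
```

```text
clock: 15.7
eef_pos: [584.5, -20.5, 186.6]
tool_rot: [3.136, -0.001, 1.419]
force: [5.6, -1.4, -16.4]
width: 13.3
gripper_force: 26.4
clock: 16.28
eef_pos: [596.1, -22.5, 186.8]
tool_rot: [-3.137, 0.001, 1.419]
force: [-5.3, 0.8, -15.3]
width: 13.1
gripper_force: 25.1
tabtop rows [np.float64(171.52), np.float64(171.14), np.float64(162.33)] fingertip [np.float64(175.37), np.float64(175.15), np.float64(174.95)]
[ 65  65  72  72  70  73  73  74  73  67  72  72  76  80  83  85  85  89
  74  71  73  78 108 125  87  73  74  71  75  73]
px per 10mm z,x [ 0.03420416 -3.89891328] [2.40209637 2.10089198]
```

```bash
python3 -m inch '[[[0,-0.2,0,0],[0,-0.5,-0.1,0],[0,-0.8,-0.1,0],[0,-1.1,-0.1,0],[0,-1.4,-0.1,0],[0,-1.6,-0.1,0],[0,-1.6,-0.1,0]]]' 1.25
```

```text
clock: 16.92
eef_pos: [584.3, -20.5, 189.7]
tool_rot: [3.136, -0.001, 1.419]
force: [3.7, -1.2, -18.4]
width: 12.9
gripper_force: 24.8
```

```bash
python3 -m inch '[[[0,0.2,0.1,0],[0,0.5,0.1,0],[0,0.8,0.1,0],[0,1.1,0.1,0],[0,1.4,0,0],[0,1.6,0,0],[0,1.6,0,0]]]' 1.1;python3 m.py;python3 -m inch '[[[0,-0.2,0,0],[0,-0.5,-0.1,0],[0,-0.8,-0.1,0],[0,-1.1,-0.1,0],[0,-1.4,-0.1,0],[0,-1.6,-0.1,0],[0,-1.6,-0.1,0]]]'
```

```text
clock: 17.5
eef_pos: [594.3, -21.9, 188.3]
tool_rot: [-3.133, 0.001, 1.42]
force: [-6.3, 0.7, -6.0]
width: 11.9
gripper_force: 50.6
tabtop rows [np.float64(170.65), np.float64(170.25), None] fingertip [np.float64(174.23), np.float64(173.9), np.float64(173.65)]
[ 70  72  70  70  72  71  72  72  74  70  72  71  76  80  83  95 102  82
  68  72  73  74  81  78  69  70  74  75  76  75]
px per 10mm z,x [ 0.03420416 -3.89891328] [2.40209637 2.10089198]
clock: 18.13
eef_pos: [585.8, -20.7, 190.6]
tool_rot: [3.133, -0.001, 1.419]
force: [6.4, -0.5, -14.0]
width: 12.0
gripper_force: 49.8
```

```bash
python3 -m inch '[[[0,0.2,0,0],[0,0.5,0,0],[0,0.8,0,0],[0,1.1,0,0],[0,1.4,0,0],[0,1.6,0,0],[0,1.6,0,0]]]' 1.1;python3 m.py;python3 -m inch '[[[0,-0.2,0,0],[0,-0.5,-0.1,0],[0,-0.8,-0.1,0],[0,-1.1,-0.1,0],[0,-1.4,-0.1,0],[0,-1.6,-0.1,0],[0,-1.6,-0.1,0]]]'
```

```text
clock: 18.72
eef_pos: [594.2, -22.0, 189.3]
tool_rot: [-3.133, 0.001, 1.419]
force: [-8.4, 1.3, -3.8]
width: 11.7
gripper_force: 51.1
tabtop rows [np.float64(170.18), np.float64(169.8), None] fingertip [np.float64(173.66), np.float64(173.49), np.float64(173.18)]
[ 71  73  73  72  73  73  70  73  73  73  72  77  76  85  99 111  99  73
  68  72  73  79  84  76  71  73  69  76  74  72]
px per 10mm z,x [ 0.03420416 -3.89891328] [2.40209637 2.10089198]
clock: 19.35
eef_pos: [585.6, -20.6, 191.5]
tool_rot: [3.134, -0.001, 1.419]
force: [6.1, -0.9, -15.1]
width: 12.3
gripper_force: 49.8
```

```bash
python3 -m inch '[[[0,0.2,0,0],[0,0.5,0,0],[0,0.8,0,0],[0,1.1,-0.1,0],[0,1.4,-0.1,0],[0,1.6,-0.1,0],[0,1.6,-0.1,0]]]' 1.1;python3 m.py
```

```text
clock: 19.93
eef_pos: [594.5, -22.1, 190.7]
tool_rot: [-3.133, 0.001, 1.419]
force: [-6.6, 0.7, -10.8]
width: 12.2
gripper_force: 50.2
tabtop rows [np.float64(169.86), np.float64(169.35), None] fingertip [np.float64(173.09), np.float64(172.92), np.float64(172.73)]
[ 71  74  69  70  74  71  68  72  71  74  70  74  76  83  93 101  83  71
  72  74  74  71  75  80  68  72  75  74  72  72]
px per 10mm z,x [ 0.03420416 -3.89891328] [2.40209637 2.10089198]
```

```bash
python3 -m inch '[[[0,-0.2,0,0],[0,-0.5,-0.1,0],[0,-0.8,-0.1,0],[0,-1.1,-0.1,0],[0,-1.4,-0.1,0],[0,-1.6,-0.1,0],[0,-1.6,-0.1,0]]]' 1.0; python3 -m inch '[[[0,0.2,0,0],[0,0.5,-0.1,0],[0,0.8,-0.1,0],[0,1.1,-0.2,0],[0,1.4,-0.2,0],[0,1.6,-0.2,0],[0,1.6,-0.2,0]]]';python3 m.py
```

```text
clock: 20.57
eef_pos: [583.2, -20.4, 193.0]
tool_rot: [3.139, -0.0, 1.419]
force: [3.5, 0.2, -23.4]
width: 11.5
gripper_force: 58.9
clock: 21.15
eef_pos: [594.2, -21.9, 194.4]
tool_rot: [-3.133, 0.001, 1.419]
force: [-8.5, 0.7, -11.7]
width: 11.7
gripper_force: 60.1
tabtop rows [np.float64(168.44), np.float64(167.91), None] fingertip [np.float64(171.66), np.float64(171.4), np.float64(171.18)]
[ 70  70  73  68  69  73  69  72  71  75  80  80  86  97 100  80  69  71
  69  75  83 108 105  80  69  70  72  72  71  70]
px per 10mm z,x [ 0.03420416 -3.89891328] [2.40209637 2.10089198]
```

```bash
python3 -m inch '[[[0,-0.2,0,0],[0,-0.5,-0.1,0],[0,-0.8,-0.1,0],[0,-1.1,-0.1,0],[0,-1.4,-0.1,0],[0,-1.6,-0.1,0],[0,-1.6,-0.1,0]]]' 1.0
```

```text
clock: 21.78
eef_pos: [580.1, -20.2, 193.9]
tool_rot: [-3.137, 0.001, 1.419]
force: [-5.1, 1.8, -20.4]
width: 11.6
gripper_force: 59.6
```

The sideways force changed sign, so I'll check where the jar is before continuing.

```bash
cat > j.py <<'E'
import sys
from h import *
from cell import get_image
a=cv2.imread("pics/scene0.png");b=get_image("scene")
f=lambda i:cv2.cvtColor(i,cv2.COLOR_BGR2GRAY)
for nm,(r0,r1,c0,c1) in dict(shoulder=(200,222,250,310),base=(228,256,262,308),rim=(187,212,262,296)).items():
    T=f(a)[r0:r1,c0:c1];best=[]
    S=f(b)[r0-8:r1+8,c0-8:c1+8]
    T=cv2.Canny(T,40,100);S=cv2.Canny(S,40,100)
    T=cv2.GaussianBlur(T,(3,3),0);S=cv2.GaussianBlur(S,(3,3),0)
    m=cv2.matchTemplate(S,T,cv2.TM_CCOEFF_NORMED);_,v,_,l=cv2.minMaxLoc(m);print(nm,np.array(l)-8,round(v,2))
cv2.imwrite(f"pics/{sys.argv[1]}.png",b)
E
python3 j.py n1; python3 m.py; python3 -c "
from cell import sensors
s=sensors.read_state();print(s['eef_pos'],s['force'],s['torque'],s['width'])"
```

```text
shoulder [-2 -4] 0.49
base [-2 -4] 0.8
rim [-2 -3] 0.31
tabtop rows [None, None, None] fingertip [np.float64(167.56), None, None]
[ 69  66  67  68  69  73  92 112 135 152 146 112  78  73  72  71  69  78
 118 136  97  69  74  71  74  69  70  71  71  79]
px per 10mm z,x [ 0.03420416 -3.89891328] [2.40209637 2.10089198]
[579.96187368 -20.1877007  194.17296546] [ -3.6857676   -0.29356641 -24.14185   ] [0.13530457 0.55776254 0.03991115] 11.779167668276733
```

The jar is nearly carried (24 N), so I'll ease down immediately.

```bash
python3 -m inch '[[[0,0,0.2,0],[0,0,0.4,0],[0,0,0.5,0],[0,0,0.5,0]]]' 1.0; python3 j.py n2
```

```text
clock: 22.22
eef_pos: [582.1, -19.9, 193.8]
tool_rot: [3.141, 0.0, 1.419]
force: [-7.9, 0.8, 2.1]
width: 11.8
gripper_force: 62.7
shoulder [-2 -4] 0.52
base [-2 -4] 0.78
rim [-2 -4] 0.32
```

Run:
```python
from h import *
a=cv2.cvtColor(cv2.imread("pics/scene0.png"),cv2.COLOR_BGR2GRAY).astype(float);b=cv2.cvtColor(cv2.imread("pics/n2.png"),cv2.COLOR_BGR2GRAY).astype(float)
print(a[165:182,271:275].mean(1).astype(int))
P=proj("scene",[[592,-24,0],[602,-24,0],[592,-14,0],[592,-24,10]]);print(P[1:]-P[0])
for r in(a,b):
  print("left/right jar edges rows 225,235 cols",[r[q,246:260].astype(int).tolist() for q in(225,)],[r[q,298:312].astype(int).tolist() for q in(225,)])
  print("col279",r[160:256,279].astype(int).tolist())
  print("col270",r[160:256,270].astype(int).tolist())
```

```text
[157 155 156 156 156 156 154 161 171 167 144 104  74  67  67  67  69]
[[ 2.18391644  2.32780672]
 [ 3.55506569 -1.3501796 ]
 [ 0.02838886 -3.23603036]]
left/right jar edges rows 225,235 cols [[157, 157, 156, 158, 157, 149, 111, 68, 60, 65, 63, 66, 68, 69]] [[72, 70, 76, 76, 75, 74, 91, 130, 154, 158, 157, 160, 155, 158]]
col279 [156, 157, 157, 157, 155, 155, 158, 156, 157, 157, 162, 172, 176, 171, 140, 95, 73, 71, 73, 73, 74, 72, 70, 69, 66, 68, 70, 78, 81, 78, 113, 154, 168, 176, 154, 90, 62, 83, 119, 124, 83, 65, 67, 64, 65, 70, 70, 65, 66, 75, 112, 156, 170, 177, 179, 179, 175, 179, 180, 174, 161, 142, 131, 126, 128, 121, 113, 98, 77, 65, 67, 70, 68, 69, 65, 69, 65, 70, 70, 68, 67, 67, 65, 69, 67, 69, 67, 68, 66, 68, 68, 70, 67, 67, 67, 77]
col270 [158, 155, 159, 157, 156, 157, 157, 155, 158, 157, 156, 158, 158, 150, 128, 103, 99, 96, 100, 97, 95, 100, 98, 98, 97, 102, 107, 128, 141, 118, 92, 84, 71, 64, 72, 105, 138, 125, 83, 63, 62, 68, 66, 64, 67, 67, 68, 72, 81, 101, 137, 172, 177, 175, 176, 171, 178, 175, 172, 157, 134, 123, 120, 117, 117, 111, 97, 78, 69, 67, 66, 69, 71, 68,
[... 377 characters left out ...]
27, 91, 63, 66, 67, 69, 75, 118, 137, 96, 67, 72, 69, 75, 73, 72, 71, 69, 80, 120, 162, 167, 166, 167, 167, 169, 169, 170, 165, 161, 144, 128, 126, 127, 123, 118, 99, 81, 74, 72, 73, 73, 75, 73, 74, 74, 73, 72, 75, 72, 74, 73, 72, 73, 76, 73, 69, 77, 73, 69, 72, 70, 70, 73, 105, 138, 150, 146, 146]
col270 [168, 173, 171, 170, 164, 143, 98, 80, 78, 72, 70, 69, 66, 69, 67, 69, 71, 69, 68, 70, 67, 73, 77, 83, 84, 78, 76, 66, 65, 63, 66, 63, 64, 72, 74, 73, 73, 71, 74, 68, 72, 73, 73, 73, 73, 73, 85, 84, 85, 83, 84, 84, 84, 84, 85, 84, 86, 86, 81, 82, 82, 82, 82, 78, 74, 75, 76, 76, 72, 72, 74, 73, 72, 74, 76, 74, 74, 69, 79, 70, 75, 76, 76, 74, 75, 73, 72, 73, 73, 68, 66, 74, 90, 115, 129, 142]
```

The jar stands on the slab but slid about 15 mm towards the robot, which is within limits, so neutral is now at x≈577. I'll continue rocking about there with a lighter pull.

```bash
python3 -m inch '[[[0,-0.2,0,0],[0,-0.5,-0.1,0],[0,-0.8,-0.1,0],[0,-1.1,-0.1,0],[0,-1.4,-0.1,0],[0,-1.4,-0.1,0]]]' 1.0; python3 -m inch '[[[0,0.2,0,0],[0,0.5,0,0],[0,0.8,-0.1,0],[0,1.1,-0.2,0],[0,1.4,-0.2,0],[0,1.4,-0.2,0]]]';python3 j.py n3
```

```text
clock: 22.77
eef_pos: [575.1, -18.7, 194.6]
tool_rot: [3.126, -0.002, 1.419]
force: [8.7, -2.4, -4.0]
width: 11.5
gripper_force: 61.6
clock: 23.27
eef_pos: [581.3, -19.8, 193.8]
tool_rot: [-3.139, -0.0, 1.419]
force: [-3.8, 0.2, 5.4]
width: 11.7
gripper_force: 62.9
shoulder [-2 -4] 0.53
base [-2 -4] 0.79
rim [-3 -3] 0.34
```

```bash
python3 -m inch '[[[0,0.1,-0.1,0],[0,0.1,-0.2,0],[0,-0.2,-0.3,0],[0,-0.5,-0.3,0],[0,-0.8,-0.3,0],[0,-1.1,-0.3,0],[0,-1.4,-0.3,0],[0,-1.4,-0.3,0]]]' 1.0; python3 -m inch '[[[0,0.2,0,0],[0,0.5,-0.1,0],[0,0.8,-0.2,0],[0,1.1,-0.3,0],[0,1.4,-0.4,0],[0,1.5,-0.4,0],[0,1.5,-0.4,0]]]'
```

```text
clock: 23.98
eef_pos: [571.1, -18.6, 196.7]
tool_rot: [3.135, -0.001, 1.419]
force: [6.1, -1.8, -15.4]
width: 11.3
gripper_force: 60.2
clock: 24.57
eef_pos: [583.4, -20.3, 201.0]
tool_rot: [3.141, -0.0, 1.419]
force: [-0.1, 0.1, -0.5]
width: 11.4
gripper_force: 62.0
```

```bash
python3 j.py n4; python3 m.py
python3 - <<'E'
from h import *
b=cv2.cvtColor(cv2.imread("pics/n4.png"),cv2.COLOR_BGR2GRAY)
for u in(268,273,277,281):print(u,b[155:215,u].tolist())
E
```

```text
shoulder [-2 -4] 0.54
base [-2 -4] 0.76
rim [-2 -4] 0.33
tabtop rows [None, None, None] fingertip [np.float64(166.09), np.float64(161.22), None]
[ 69  69  70  73  75  93 115 132 148 132  83  71  71  74  72  70  70  70
  79  76  72  69  71  73  73  70  76  73  70  80]
px per 10mm z,x [ 0.03420416 -3.89891328] [2.40209637 2.10089198]
268 [164, 167, 168, 167, 166, 167, 171, 170, 156, 136, 132, 135, 133, 133, 133, 132, 135, 132, 137, 133, 133, 136, 134, 131, 113, 103, 106, 116, 131, 131, 98, 77, 69, 62, 52, 59, 68, 74, 79, 70, 70, 74, 67, 71, 75, 71, 72, 71, 69, 77, 82, 83, 83, 85, 82, 82, 82, 83, 83, 85]
273 [42, 40, 38, 37, 36, 41, 49, 67, 81, 83, 82, 80, 73, 71, 71, 71, 71, 73, 73, 72, 70, 74, 71, 68, 77, 80, 83, 84, 79, 78, 75, 75, 71, 73, 71, 72, 70, 72, 71, 72, 73, 68, 70, 76, 72, 72, 71, 72, 70, 73, 72, 80, 99, 104, 88, 82, 85, 85, 84, 85]
277 [58, 55, 62, 57, 54, 56, 54, 58, 55, 54, 56, 54, 66, 64, 71, 74, 74, 73, 70, 73, 71, 70, 73, 72, 73, 73, 76, 81, 82, 90, 90, 75, 71, 74, 73, 72, 74, 70, 71, 74, 74, 72, 72, 77, 73, 75, 76, 73, 73, 68, 80, 121, 160, 167, 167, 169, 170, 167, 168, 166]
281 [21, 18, 23, 19, 17, 21, 16, 11, 18, 12, 26, 42, 64, 69, 73, 74, 72, 70, 67, 72, 72, 64, 75, 77, 84, 116, 159, 168, 171, 153, 111, 75, 66, 71, 71, 67, 67, 66, 75, 94, 101, 78, 73, 71, 70, 71, 68, 69, 70, 74, 104, 144, 163, 166, 167, 167, 169, 164, 169, 169]
```

The vertical force has dropped to zero with the tab still held, and the collar has risen about 17 mm, so the stopper is free of the lip. I'll lift it clear.

```bash
python3 -m inch '[[[0,0,-0.3,0],[0,0,-0.7,0],[0,-0.1,-1.1,0],[0,-0.3,-1.5,0],[0,-0.5,-1.7,0],[0,-0.5,-1.7,0],[0,-0.5,-1.7,0]]]' 0.9; python3 j.py n5;python3 - <<'E'
from h import *
a=cv2.cvtColor(cv2.imread("pics/scene0.png"),cv2.COLOR_BGR2GRAY);b=cv2.cvtColor(cv2.imread("pics/n5.png"),cv2.COLOR_BGR2GRAY)
for u in(272,275,281):print(u,b[150:215,u].tolist())
# horizontal edges: tab, collar, plug, neck rows
for r in(168,172,176,180,184,188,192,196,200,204):print(r,b[r,255:305].tolist())
E
```

```text
clock: 25.25
eef_pos: [578.3, -19.7, 217.6]
tool_rot: [3.141, 0.0, 1.419]
force: [-0.6, 0.8, -1.1]
width: 11.7
gripper_force: 61.9
shoulder [-2 -4] 0.54
base [-2 -4] 0.78
rim [-2 -4] 0.49
272 [53, 54, 48, 53, 61, 82, 81, 83, 81, 74, 70, 72, 71, 74, 73, 72, 71, 69, 68, 72, 71, 70, 74, 82, 82, 81, 85, 75, 71, 69, 70, 71, 71, 70, 75, 70, 56, 39, 48, 61, 69, 73, 70, 66, 78, 75, 69, 72, 71, 71, 76, 71, 74, 71, 76, 76, 93, 112, 115, 117, 115, 119, 117, 118, 120]
275 [54, 57, 55, 55, 55, 55, 60, 59, 58, 66, 72, 72, 71, 72, 68, 71, 69, 72, 70, 70, 71, 69, 74, 76, 81, 81, 82, 81, 78, 70, 73, 70, 70, 74, 73, 70, 65, 55, 60, 70, 74, 74, 69, 80, 115, 135, 94, 67, 70, 71, 73, 76, 74, 71, 73, 79, 113, 156, 167, 165, 165, 165, 167, 164, 169]
281 [14, 20, 23, 20, 21, 31, 25, 26, 41, 60, 72, 70, 70, 72, 67, 71, 69, 70, 72, 67, 74, 85, 121, 161, 171, 164, 155, 123, 81, 66, 67, 65, 69, 69, 70, 73, 73, 50, 44, 57, 68, 70, 78, 106, 136, 116, 79, 74, 74, 71, 74, 73, 72, 70, 78, 102, 143, 164, 164, 165, 167, 166, 168, 168, 168]
168 [166, 166, 165, 165, 169, 166, 165, 168, 167, 169, 166, 166, 150, 91, 68, 6
[... 1579 characters left out ...]
, 166, 167, 169, 169, 167]
196 [151, 116, 88, 78, 74, 78, 82, 85, 92, 94, 81, 67, 68, 69, 71, 72, 73, 69, 75, 83, 94, 96, 90, 90, 91, 83, 79, 75, 73, 69, 67, 82, 110, 160, 187, 189, 185, 189, 186, 187, 185, 178, 162, 167, 167, 167, 168, 168, 168, 169]
200 [83, 83, 84, 82, 85, 82, 79, 82, 79, 79, 76, 68, 70, 70, 71, 72, 73, 76, 73, 74, 73, 75, 75, 70, 72, 69, 74, 73, 76, 77, 74, 80, 113, 155, 167, 166, 164, 171, 181, 183, 187, 189, 186, 184, 172, 158, 165, 168, 169, 167]
204 [82, 81, 82, 81, 81, 85, 84, 84, 84, 83, 84, 83, 81, 75, 76, 74, 72, 76, 74, 67, 73, 70, 67, 70, 69, 73, 78, 80, 89, 111, 141, 161, 167, 168, 163, 165, 165, 163, 166, 163, 163, 162, 166, 167, 168, 152, 144, 151, 166, 167]
```

The stopper hangs free: force is −1.1 N, about its own weight. The plug (columns 269.7–283) is centred over the rim (265–287), the foot is about 15 mm above it, and the collar and tab top shifted by the same amount, so it's upright. I'll settle briefly and hand in.

```bash
python3 -m inch '[[[0,0,0,0],[0,0,0,0],[0,0,0,0],[0,0,0,0],[0,0,0,0],[0,0,0,0]]]' 0.9; python3 j.py n6; python3 -c "
from cell import order
print(order.finish_job())"
```

```text
clock: 25.8
eef_pos: [578.4, -19.8, 217.3]
tool_rot: [-3.142, 0.0, 1.419]
force: [0.2, -0.2, -1.5]
width: 12.0
gripper_force: 61.9
shoulder [-2 -4] 0.53
base [-2 -4] 0.76
rim [-2 -4] 0.48
the job is handed in; nothing more can be done
None
```

I rocked the stopper free and handed in at 25.8 s with it still gripped upright about 15 mm above the mouth; the jar is standing but slid roughly 15 mm along the slab (limit 40 mm) when my pull briefly neared its weight, the bystanders were never touched knowingly though I didn't re-check them, and no verdict came back.

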